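# Open a press-and-turn stamp-cleaner bottle and hang its wand cap in the ring stand

## Robot

A 6-joint arm with a two-finger parallel gripper is mounted at the origin on the work surface. World frame = base frame: x ahead of the robot, y to its left, z up, the work surface at z = 0. Lengths are in m, angles in rad, forces in N, time in s.
With the tool pointing down it reaches from about 0.35 to 0.775 m from the base axis. Payload 5.5 kg.
Tool frame: the origin (TCP) lies midway between the tips of the shut fingers; the grasp point (between the pads) lies grip_point_offset behind it (grip_point_offset is the distance from the TCP to the grasp point, in m); z points along the fingers, y is the direction in which the jaws open and shut (so a half turn about z gives the same grasp; the last joint's range is limited). The gripper opens to 85 mm and grips with 20 to 120 N. Pads are 22 mm wide; open, the fingers measure 114 mm over their backs; the gripper's body (76 mm by 85 mm) begins 54 mm behind the grasp point. The pads swing forward as they close: fully open they stand 13 mm farther back than shut.
Start: joints at [-0.14, 0.313, 0.046, 1.304, 0, 1.431], TCP at [0.575, -0, 0.231] pointing down, gripper open.
Joint ranges: [-2.76, 2.76], [-0.86, 1.69], [-1.03, 1.26], [-2.2, 2.34], [-1.47, 1.5], [-3.14, 3.14]. Speed limits (rad/s): [2.57, 2.57, 3.14, 3.14, 3.14, 3.14].

## Interface

Orientations are given as a unit quaternion [w, x, y, z].
In Python, from workcell import * gives the robot as it stands.
- The arm moves only by the tool send_rows, never from a script. Its argument "series" is one flat list of numbers, 7 for each row, row after row: the shift along the tool's x, y, z in cm, then the turn, a rotation vector about the tool's x, y, z in degrees, then the opening, from 0 (shut) to 1 (fully open). A call has 1 to 10 rows; each row is the pose to reach, as a shift and turn from the pose commanded when the call began, along the tool's axes at that moment; what a row does not reach only later rows make up. A row lasts 1/12 s, in which the tool goes at most 41.7 mm and 7.16 degrees, less where a joint would pass 70% of its speed; a pose out of reach is approached as far as the arm can. A call with a gripper value outside its range is refused whole. The fingers move at their own pace and stop on an object; "newtons" is the grip in N (left out, the last holds). Time passes only in rows, so rows that repeat a pose let the fingers close. It gives the time, the measured TCP pose, the force and the opening at its end, in the units of the state.
- get_state(): the state, without advancing time (a new reading comes with each control period).
- read_camera(name): name is "scene" or "side" or "wrist"; returns the picture (384x512x3 uint8, blue, green, red); there is no depth.
- camera_info(name): a dict with "K" (3x3 intrinsics, pixels), "D" ([k1, k2, p1, p2, k3] as OpenCV has them; the pictures are not rectified), "xyz" and "attitude" of the camera in the world. Camera axes: x right, y down, z forward; pixel columns grow to the right and rows downward; lengths in m; the calibration is good to about 2 mm. A picture is of the moment at which its call begins: read the wrist's pose just before it. camera_info takes no time and is no camera call; for the wrist camera it gives the pose at the moment of the call.
- hand_in(): hands the job in, once; it reports no verdict.
Trained networks look in the newest picture that a camera, given by its name, has taken for a name from the list of things; names that differ only in an ending like _2 or _b are one class to them, and where a whole thing is asked for, a point or a joint stands for the part that bears it (a point fixed in the world has none). Each returns a list of dicts, best first, with "p" (0 to 1); they miss things now and then, are a little off and sometimes report something else, mostly with a low value. They report only what shows in the picture. A call takes as long as a camera call. They do not tell look-alikes from the thing itself.
- silhouettes(camera, label): "pixels" (384x512 bool, what is visible of it) and "box" ([left, top, width, height] in pixels, round what is visible of it).
The state is a dict: "clock": time; "joint_pos": joint angles; "qvel": joint speeds; "tau": joint torques, N m; "tcp_pos": TCP position; "orientation": TCP orientation; "wrist_force": force on the tool from outside, world axes, zero at the start; "ft_torque": the same for the moment, N m; "finger_gap": finger opening in m.
Only numpy, scipy, OpenCV 4.12 (cv2) and the standard library are available. Lean on these libraries where they do the work, as an engineer would, in place of code of your own. Each camera call takes 0.05 s, during which the arm holds its last target. There are 200 camera calls.

## Task

Open the stamp-cleaner bottle that leans in the cradle: push its red safety cap down against the spring, keep it down while you turn it anticlockwise to the stop, and draw the cap with its white wand straight out. Then hang it wand-first in the empty green ring, so that the cap sits flat on the ring with the wand hanging through, and let go. Leave everything else on the desk where it is.

Things in the scene. Friction and masses are not known exactly. Their poses are not given: they have to be found in the camera images.
- cap_centre (a point): Centre of the red ribbed cap, half-way up: round, upright sides, 48 mm across, 30 mm high, white bar on its flat top, 60 g. Its z axis is the cap's axis and points out of the top; at the start it leans 30 degrees from vertical, roughly towards +y (the robot's left). A stiff white wand (8 mm rod, paddle end 12 x 4 mm) is fixed under it along the axis.
- wand_tip (a point): Free end of the wand, on the cap's axis, 62 mm below the cap's lower edge and 77 mm below cap_centre; axes as the cap's. The cap must be pulled about 80 mm along the axis for the wand to clear the bottle's mouth.
- bottle_mouth (a point): Centre of the bottle's open mouth (bore 23 mm), 3 mm below cap_centre along the common axis of bottle and cap. The white bottle (64 mm across, blue label) is fixed in a fixed grey cradle (base 170 x 120 x 12 mm), leaning 30 degrees; it reaches full width 51 mm below cap_centre. Axes here are the cradle's: z up, the bottle leans to -x.
- collar (a joint): Yellow spring ring, 48 mm across, under the cap's edge, moving with the cap along the axis. 0 with the cap locked, +0.006 m pushed to its stop, -0.004 m with the cap off. It pushes the cap out with 6 N when locked and 12 N at the stop.
- ring_green_top (a point): Centre of the upper face of the empty green ring: hole 26 mm, 64 mm across, 8 mm thick, level, 110 mm above the desk, nothing above it. Its fixed stand has a 14 mm post 46 mm from the centre along the stand's +x, ending below the ring's upper face. Hung properly, the cap's lower edge lies flat on the ring, cap_centre 15 mm above this point.
- ring_grey_top (a point): The same on the grey ring stand, which is taken: the hung stamp is in it. The two stands may change places.
- hung_stamp: Bystander: round wooden stamp hanging handle-down in the grey ring; head 48 mm across, 18 mm high with a red face; origin under the head, on its axis.
- desk_stamp: Bystander: upright rubber stamp beside the cradle, 50 x 34 mm, 75 mm high; origin under its centre.
- ink_pad: Bystander: flat ink pad with a blue case, 75 x 115 x 17 mm; origin under its centre.
- phone: Bystander: gold phone lying flat, 74 x 152 x 8 mm; origin under its centre.
- pocket_fan: Bystander: yellow and white hand fan lying flat, head 80 mm across, 34 mm high, handle to its +y; origin under the head.
- water_bottle: Bystander: clear water bottle, 64 mm across, 200 mm high; origin under its centre.
- mug: Bystander: white mug, 76 mm across, 85 mm high, handle to its +y; origin under its centre.
- stapler: Bystander: blue and black stapler, 36 x 135 x 48 mm; origin under its centre.
- cap: The cap; origin at the centre of its lower edge, 15 mm below cap_centre. Loose, but locked by a sprung bayonet: as found it neither turns nor pulls off. Push it about 5 mm along its axis into the bottle (4 mm frees it, hard stop at 6), keep it down and turn it anticlockwise, looking down on its top, by about 64 degrees (free from 53 to 75, then a stop); then it comes straight off.
Mind the look-alikes: they are no part of the job. Several things look just like the part that bears ring_green_top: the one meant starts farthest from the robot's base.

How it is judged:
By the outcome, as a careful person would: the job done as asked, in the order asked, and still so for the second after the job is handed in, with the robot touching nothing.
It also fails if it takes over 40 s, if anything falls off the work surface, if the arm or the gripper's body presses on something with over 40 N, if the wrist force passes 120 N, or if a joint passes its speed limit or range.

## Working session

There is one attempt and no reset: what is moved stays moved. The work goes in short steps, Python scripts to look and compute and a tool call to move; the robot and the scene stay as the last step left them, time stands still between calls to the robot, and variables do not carry over. Pictures are saved under pics/ and viewed, about 8 in all and at most 12, crops included, and the job is handed in when it is done.

Besides the shell and the picture viewer there is one more tool, called after "Call:" as a command line: name --argument value ..., lists and objects as JSON in quotes. send_rows: Moves the arm, as the interface text tells. Its arguments: {"type":"object","properties":{"series":{"type":"array"},"newtons":{"type":"number"}},"required":["series"]}

```bash
mkdir -p pics; ls; cat > h.py <<'E'
from workcell import *
import numpy as np, cv2
from scipy.spatial.transform import Rotation as R
def rq(q): return R.from_quat([q[1],q[2],q[3],q[0]])
def cam(n):
    c=camera_info(n); K=np.array(c["K"]);D=np.array(c["D"],float)
    a=np.array(c["attitude"]); Rm=rq(a).as_matrix() if a.size==4 else a.reshape(3,3)
    return K,D,np.array(c["xyz"]),Rm
def ray(n,uv):
    K,D,o,Rm=cam(n); p=cv2.undistortPoints(np.array(uv,float).reshape(-1,1,2),K,D).reshape(-1,2)
    d=np.c_[p,np.ones(len(p))]@Rm.T; return o,d/np.linalg.norm(d,axis=1)[:,None]
def proj(n,P):
    K,D,o,Rm=cam(n); q=(np.atleast_2d(P)-o)@Rm
    return cv2.projectPoints(q,np.zeros(3),np.zeros(3),K,D)[0].reshape(-1,2)
def tri(obs):
    A=np.zeros((3,3));b=np.zeros(3)
    for o,d in obs:
        M=np.eye(3)-np.outer(d,d);A+=M;b+=M@o
    return np.linalg.solve(A,b)
E
python3 - <<'E'
from h import *
print(camera_info("scene"));print(camera_info("side"));print(get_state())
ims=[]
for n in("scene","side"):
    im=read_camera(n);cv2.imwrite(f"pics/{n}0.png",im);ims.append(im)
    for l in("cap","cap_centre","collar","ring_green_top","ring_grey_top","bottle_mouth"):
        try:
            for r in silhouettes(n,l):
                m=r["pixels"];ys,xs=np.nonzero(m);print(n,l,round(r["p"],2),r["box"],xs.mean().round(1),ys.mean().round(1))
        except Exception as e: print(n,l,e)
E
```

```text
pics
{'K': array([[350.48599542,   0.        , 257.26576272],
       [  0.        , 350.48599542, 193.13204509],
       [  0.        ,   0.        ,   1.        ]]), 'D': array([-0.06681113,  0.        ,  0.        ,  0.        ,  0.        ]), 'xyz': array([1.09803035, 0.33940808, 0.83954097]), 'attitude': array([-0.18394512,  0.49075776,  0.79350918, -0.30929629])}
{'K': array([[446.08520314,   0.        , 262.86639111],
       [  0.        , 446.08520314, 201.57834568],
       [  0.        ,   0.        ,   1.        ]]), 'D': array([-0.01726142,  0.        ,  0.        ,  0.        ,  0.        ]), 'xyz': array([-0.10051468, -0.7751229 ,  0.78727812]), 'attitude': array([-0.45850324,  0.83252258, -0.27349074,  0.14793155])}
{'clock': 0.0, 'joint_pos': array([-1.39647588e-01,  3.14004783e-01,  4.49652893e-02,  1.30356815e+00,
        8.82336181e-06,  1.43122311e+00]), 'qvel': array([ 0.00121802,  0.00060925, -0.00044361,  0.00023676, -0.00162537,
        0.0008816 ]), 'tau': array([-2.90074182e-03, -4.80629075e+01,  2.98531097e+01,  1.95313990e-02,
       -3.83516899e-04, -4.27451
[... 855 characters left out ...]
0.6, 64.5, 52.4] 206.2 207.8
scene bottle_mouth 0.37 [212.4, 273.4, 67.2, 44.0] 238.5 293.8
side cap 0.59 [305.7, 209.1, 20.7, 13.8] 312.2 215.9
side cap_centre 0.57 [301.8, 205.4, 21.1, 18.9] 312.7 215.8
side collar 0.55 [307.8, 219.8, 15.0, 9.4] 314.4 225.4
side ring_green_top 0.91 [213.1, 164.0, 37.3, 43.7] 232.2 180.5
side ring_green_top 0.79 [101.3, 170.5, 40.8, 54.0] 119.3 195.7
side ring_green_top 0.62 [119.1, 201.4, 50.2, 50.8] 144.5 226.6
side ring_grey_top 0.72 [219.6, 192.0, 45.0, 50.0] 242.1 221.9
side ring_grey_top 0.3 [303.3, 207.8, 21.4, 16.0] 312.1 215.8
side bottle_mouth 0.83 [283.7, 219.8, 68.3, 70.5] 317.3 259.9
side bottle_mouth 0.35 [221.3, 191.5, 42.3, 48.5] 242.1 221.2
```

View pics/scene0.png

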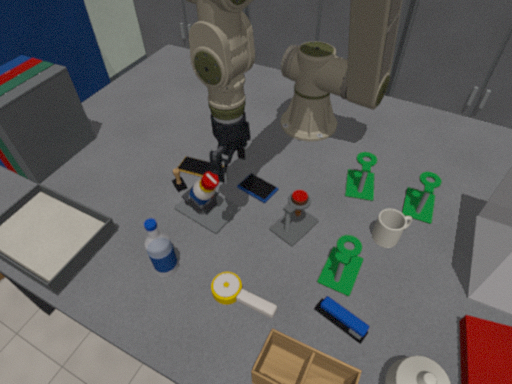

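View pics/side0.png

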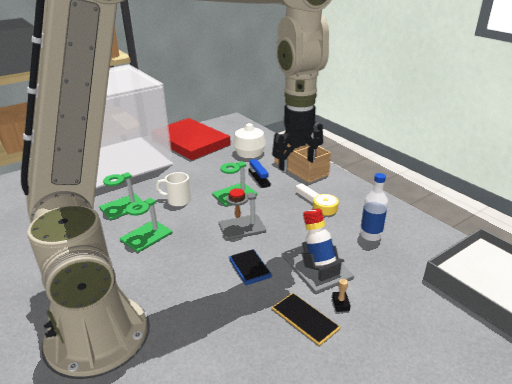

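The scene view shows three green rings, at (349,245), (367,158) and (430,180). The stamp at (300,197) is in the grey ring. The red cap is at (209,180). I could mistake the red stamp face for the cap, and the two other green rings for the target. I'll measure them all and check a close crop.

```bash
python3 - <<'E'
from h import *
sc=cv2.imread("pics/scene0.png");sd=cv2.imread("pics/side0.png")
def plane(n,uv,z):
    o,d=ray(n,[uv]);d=d[0];return (o+d*(z-o[2])/d[2]).round(3)
for uv in[(349,244),(367,159),(430,180),(300,197)]:
    p=plane("scene",uv,.11);print("scene",uv,p,np.hypot(*p[:2]).round(3))
for uv in[(231,169),(117,180),(139,207),(237,197)]:
    p=plane("side",uv,.11);print("side",uv,p,np.hypot(*p[:2]).round(3))
o=[ray("scene",[(209.2,181.2)]),ray("side",[(312.5,215.8)])]
print("cap",tri([(a,b[0]) for a,b in o]))
c=lambda im,x,y,w,h:cv2.resize(im[y:y+h,x:x+w],(400,300),interpolation=cv2.INTER_CUBIC)
cv2.imwrite("pics/crops.png",np.vstack([np.hstack([c(sc,170,160,80,60),c(sc,305,225,80,60)]),np.hstack([c(sd,280,195,80,60),c(sd,200,150,80,60)])]))
E
```

```text
scene (349, 244) [0.563 0.316 0.11 ] 0.646
scene (367, 159) [0.235 0.274 0.11 ] 0.361
scene (430, 180) [0.242 0.466 0.11 ] 0.525
scene (300, 197) [0.472 0.147 0.11 ] 0.494
side (231, 169) [0.561 0.306 0.11 ] 0.639
side (117, 180) [0.24  0.456 0.11 ] 0.515
side (139, 207) [0.234 0.271 0.11 ] 0.358
side (237, 197) [0.483 0.152 0.11 ] 0.506
cap [ 0.55777201 -0.0894568   0.14547209]
```

View pics/crops.png

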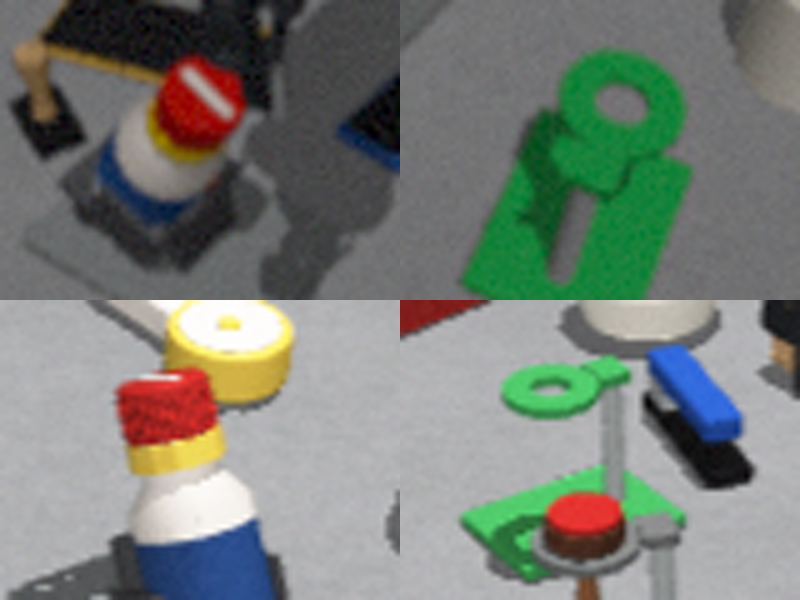

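```bash
cat >> h.py <<'E'
from scipy.optimize import minimize
def axis(az,t=np.pi/6): return np.array([np.sin(t)*np.cos(az),np.sin(t)*np.sin(az),np.cos(t)])
def cyl(c,a,r,h0,h1):
    u=np.cross(a,[1,0,0]);u/=np.linalg.norm(u);v=np.cross(a,u)
    th=np.linspace(0,2*np.pi,40)[:,None];k=r*(np.cos(th)*u+np.sin(th)*v)
    return np.vstack([c+a*h0+k,c+a*h1+k])
def hull(n,P,s=4):
    m=np.zeros((384*s,512*s),np.uint8)
    q=proj(n,P)
    cv2.fillConvexPoly(m,cv2.convexHull(np.round((q+.5)*s*16-8).astype(np.int32)),1,shift=4);return m
E
python3 - <<'E'
from h import *
import workcell
print([x for x in dir(workcell) if not x.startswith("__")]); print(getattr(workcell,"grip_point_offset",None))
M={}
for n,(x,y,w,h) in dict(scene=(185,160,45,60),side=(290,195,50,50)).items():
    im=cv2.imread(f"pics/{n}0.png").astype(int);b,g,r=im[...,0],im[...,1],im[...,2]
    m=np.zeros((384,512),np.uint8)
    red=((r>90)&(g<70)&(b<80))[y:y+h,x:x+w]
    k,l,s,_=cv2.connectedComponentsWithStats(red.astype(np.uint8));red=(l==1+s[1:,4].argmax()).astype(np.uint8)
    m[y:y+h,x:x+w]=red
    cs=cv2.findContours(m,0,2)[0];cv2.drawContours(m,cs,-1,1,-1)
    bl=np.zeros_like(m);bl[y:y+h,x:x+w]=((r>130)&(g>110)&(b<90))[y:y+h,x:x+w]
    M[n]=cv2.resize(cv2.morphologyEx(m,cv2.MORPH_CLOSE,np.ones((5,5))),None,fx=4,fy=4,interpolation=0)
    print(n,m.sum(),bl.sum())
def cost(p,v=0):
    c=p[:3];a=axis(p[3]);s=0
    for n in M:
        # red = cap hull ; 
        H=hull(n,cyl(c,a,.024,-.015,.015));i=(H&M[n]).sum();s+=1-i/(H|M[n]).sum()
        if v:print(n,i/(H|M[n]).sum())
    return s
best=None
for az in(1.1,1.4,1.7,2.0):
    r=minimize(cost,[.558,-.089,.145,az],method="Nelder-Mead",options=dict(initial_simplex=[[.558,-.089,.145,az],[.566,-.089,.145,az],[.558,-.081,.145,az],[.558,-.089,.153,az],[.558,-.089,.145,az+.3]],maxiter=150))
    print(r.x.round(4),round(r.fun,3))
    if best is None or r.fun<best.fun:best=r
cost(best.x,1)
E
```

```text
['MotionError', 'camera_info', 'get_state', 'grip_point_offset', 'hand_in', 'read_camera', 'silhouettes']
0.0187
scene 260 15
side 215 264
[ 0.5568 -0.0907  0.1459  1.1602] 0.302
[ 0.5569 -0.0902  0.1464  1.2217] 0.303
[ 0.5563 -0.0908  0.1457  1.1115] 0.303
[ 0.5568 -0.0907  0.1459  1.1637] 0.302
scene 0.8705440900562852
side 0.8271812080536913
```

```bash
cat >> h.py <<'E'
def toolR(a,yaw):
    """tool z=-a; tool y = world x projected, turned by yaw deg about a"""
    z=-a;y=np.array([1.,0,0]);y-=z*(y@z);y/=np.linalg.norm(y);y=R.from_rotvec(a*np.radians(yaw)).apply(y)
    return R.from_matrix(np.c_[np.cross(y,z),y,z])
def delta(p,Rt):
    s=get_state();R0=rq(s["orientation"])
    print("shift cm",(R0.inv().apply(np.array(p)-s["tcp_pos"])*100).round(2),"rot",np.degrees((R0.inv()*Rt).as_rotvec()).round(2))
E
python3 - <<'E'
from h import *
a=axis(1.3);C=np.array([.557,-.0905,.146])
delta(C+a*.12,toolR(a,0))
E
```

```text
shift cm [-3.27 -0.2  -1.86] rot [  7.53 -29.04   1.95]
```

Call:
send_rows --series '[-1.6,-0.1,-1,1.9,-7.2,0.5,1,-3.3,-0.2,-1.9,3.8,-14.5,1,1,-3.3,-0.2,-1.9,5.6,-21.8,1.5,1,-3.3,-0.2,-1.9,7.5,-29,2,1,-3.3,-0.2,-1.9,7.5,-29,2,1,-3.3,-0.2,-1.9,7.5,-29,2,1,-3.3,-0.2,-1.9,7.5,-29,2,1]'

```text
clock: 1.28
tcp_pos: [0.5731, -0.0326, 0.2497]
orientation: [0.13, 0.695, 0.671, -0.222]
wrist_force: [-0.0, -0.6, 0.2]
finger_gap: 0.0852
```

```bash
python3 - <<'E'
from h import *
s=get_state();print(s["clock"],s["joint_pos"].round(3),s["tcp_pos"].round(4),rq(s["orientation"]).as_matrix().round(3).tolist())
im=read_camera("wrist");cv2.imwrite("pics/w1.png",im);c=cam("wrist");print(c)
np.savez("w1.npz",K=c[0],D=c[1],o=c[2],R=c[3])
for l in("cap","collar"):
    for r in silhouettes("wrist",l):print(l,r["p"],r["box"])
E
```

```text
1.2833 [ 0.051  0.466  0.214  1.499 -0.492  1.701] [ 0.5731 -0.0326  0.2497] [[-0.0, 0.991, -0.134], [0.875, -0.065, -0.48], [-0.484, -0.117, -0.867]]
(array([[292.82812747,   0.        , 254.97403808],
       [  0.        , 292.82812747, 194.32640402],
       [  0.        ,   0.        ,   1.        ]]), array([-0.00908039,  0.        ,  0.        ,  0.        ,  0.        ]), array([0.59179232, 0.10774281, 0.33392747]), array([[ 0.99105027,  0.04080762, -0.1270988 ],
       [-0.06644615, -0.67498774, -0.73483091],
       [-0.11577683,  0.73669959, -0.66623527]]))
cap 0.55 [228.0, 158.2, 54.0, 59.4]
collar 0.43 [237.1, 159.5, 39.2, 15.8]
collar 0.32 [420.6, 99.5, 90.1, 176.5]
```

View pics/w1.png

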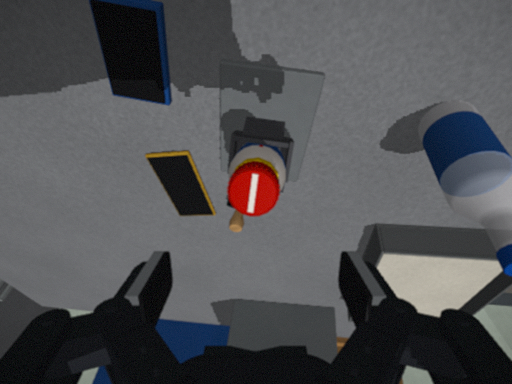

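The wrist view shows the cap top at (254,189), the cradle base with corners at (221,60) and (324,72), and the fingers at the lower edge. I'll get the azimuth from the base edges and refine the cap centre.

```bash
python3 - <<'E'
from h import *
def plane(n,uv,z):
    o,d=ray(n,uv);return o+d*((z-o[2])/d[:,2])[:,None]
P=plane("wrist",[(221,60),(324,72),(301,180),(219,150)],.012);print(P.round(4).tolist())
for i,j in((0,1),(1,2),(0,3)):
    d=P[j]-P[i];print(i,j,np.linalg.norm(d).round(3),np.arctan2(d[1],d[0]).round(3))
M={}
for n,f,(x,y,w,h) in (("scene","scene0",(185,160,45,60)),("side","side0",(290,195,50,50)),("wrist","w1",(215,145,80,80))):
    im=cv2.imread(f"pics/{f}.png").astype(int);b,g,r=im[...,0],im[...,1],im[...,2]
    m=np.zeros((384,512),np.uint8);red=(((r>85)&(g<90)&(b<90)&(r-g>50))[y:y+h,x:x+w]).astype(np.uint8)
    k,l,s,_=cv2.connectedComponentsWithStats(red);red=(l==1+s[1:,4].argmax()).astype(np.uint8)
    m[y:y+h,x:x+w]=red;hl=np.zeros_like(m)
    cv2.fillConvexPoly(hl,cv2.convexHull(np.argwhere(m)[:,::-1].astype(np.int32)),1)
    M[n]=cv2.resize(hl,None,fx=4,fy=4,interpolation=0);print(n,hl.sum())
def cost(p,v=0):
    s=0
    for n in M:
        H=hull(n,cyl(p[:3],axis(p[3]),.024,-.015,.015));i=(H&M[n]).sum()/(H|M[n]).sum();s+=1-i
        if v:print(n,i.round(3))
    return s
x0=np.array([.557,-.0905,.146,1.5])
r=minimize(cost,x0,method="Nelder-Mead",options=dict(initial_simplex=np.vstack([x0,x0+np.diag([.008,.008,.008,-.4])]),maxiter=200))
print(r.x.round(4),r.fun);cost(r.x,1)
for az in(1.2,1.3,1.4,1.5,1.6,1.7,1.8):
    q=minimize(lambda p:cost([*p,az]),r.x[:3],method="Nelder-Mead",options=dict(initial_simplex=np.vstack([r.x[:3],r.x[:3]+np.eye(3)*.005]),maxiter=60));print(az,q.x.round(4),round(q.fun,4))
E
```

```text
[[0.507, -0.0286, 0.012], [0.6209, -0.0439, 0.012], [0.6037, -0.2122, 0.012], [0.484, -0.1568, 0.012]]
0 1 0.115 -0.133
1 2 0.169 -1.673
0 3 0.13 -1.748
scene 271
side 258
wrist 2227
[ 0.5553 -0.0914  0.1475  1.3621] 0.33211361396839656
scene 0.872
side 0.907
wrist 0.889
1.2 [ 0.5554 -0.0915  0.1475] 0.3452
1.3 [ 0.5552 -0.0913  0.1474] 0.3315
1.4 [ 0.5552 -0.0915  0.1475] 0.3383
1.5 [ 0.5554 -0.0914  0.1472] 0.3532
1.6 [ 0.5558 -0.0912  0.147 ] 0.3781
1.7 [ 0.5559 -0.0914  0.147 ] 0.4059
1.8 [ 0.5559 -0.0917  0.1468] 0.4348
```

```bash
python3 - <<'E'
from h import *
a=axis(1.42);C=np.array([.5553,-.0914,.1474])
delta(C+a*.06,toolR(a,0));delta(C-a*.016,toolR(a,0))
E
```

```text
shift cm [ 0.08 -0.53  6.  ] rot [-3.32 -0.75 -0.11]
shift cm [-0.02 -0.09 13.59] rot [-3.32 -0.75 -0.11]
```

Call:
send_rows --series '[0.05,-0.3,2,-1.7,-0.4,0,1,0.1,-0.5,5,-3.3,-0.8,0,1,0.05,-0.4,8,-3.3,-0.8,0,1,0,-0.2,11,-3.3,-0.8,0,1,0,-0.1,13,-3.3,-0.8,0,1,0,-0.1,13.6,-3.3,-0.8,0,1,0,-0.1,13.6,-3.3,-0.8,0,1,0,-0.1,13.6,-3.3,-0.8,0,1]' --newtons 25

```text
clock: 2.1
tcp_pos: [0.5542, -0.0989, 0.1338]
orientation: [0.156, 0.69, 0.675, -0.208]
wrist_force: [0.7, 0.4, 0.5]
finger_gap: 0.0855
```

```bash
python3 - <<'E'
from h import *
s=get_state();print(s["clock"],s["joint_pos"].round(3),s["tcp_pos"].round(4),s["wrist_force"].round(1))
im=read_camera("wrist");cv2.imwrite("pics/w2.png",im)
a=axis(1.42);C=np.array([.5553,-.0914,.1474]);delta(C-a*.016,toolR(a,0))
print(proj("wrist",[C+a*.015,C]).round(1))
E
```

```text
2.1 [-0.052  0.411 -0.161  1.056 -0.523  1.556] [ 0.5542 -0.0989  0.1338] [0.7 0.4 0.5]
shift cm [-0.03 -0.07  0.11] rot [ 0.06  0.12 -0.09]
[[254.6 288.1]
 [254.6 269.6]]
```

View pics/w2.png

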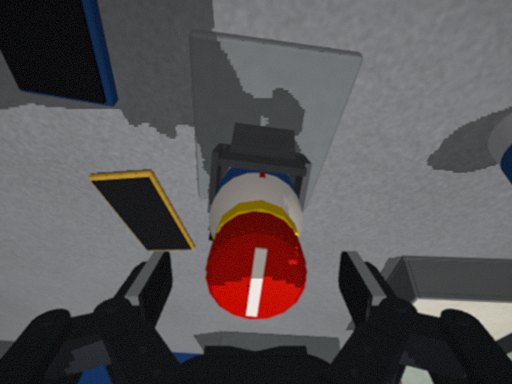

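The cap sits centred between the pads (206–306 px, pads at 170 and 340). Its top is at (257,283) and I predicted (254.6,288), about 2 mm off. I'll refit with this close view.

```bash
python3 - <<'E'
from h import *
M={}
for n,f,(x,y,w,h) in (("scene","scene0",(185,160,45,60)),("side","side0",(290,195,50,50)),("wrist","w2",(195,195,125,130))):
    im=cv2.imread(f"pics/{f}.png").astype(int);b,g,r=im[...,0],im[...,1],im[...,2]
    m=np.zeros((384,512),np.uint8);red=(((r>85)&(g<90)&(b<90)&(r-g>50))[y:y+h,x:x+w]).astype(np.uint8)
    k,l,s,_=cv2.connectedComponentsWithStats(red);red=(l==1+s[1:,4].argmax()).astype(np.uint8)
    m[y:y+h,x:x+w]=red;hl=np.zeros_like(m)
    cv2.fillConvexPoly(hl,cv2.convexHull(np.argwhere(m)[:,::-1].astype(np.int32)),1)
    M[n]=cv2.resize(hl,None,fx=4,fy=4,interpolation=0)
W=dict(scene=1,side=1,wrist=4)
def cost(p,v=0):
    s=0
    for n in M:
        H=hull(n,cyl(p[:3],axis(p[3]),.024,-.015,.015));i=(H&M[n]).sum()/(H|M[n]).sum();s+=W[n]*(1-i)
        if v:print(n,i.round(3))
    return s
for az in(1.3,1.42,1.5):
  x0=np.array([.5553,-.0914,.1474])
  q=minimize(lambda p:cost([*p,az]),x0,method="Nelder-Mead",options=dict(initial_simplex=np.vstack([x0,x0+np.eye(3)*.005]),maxiter=80));print(az,q.x.round(4),round(q.fun,4));cost([*q.x,az],1)
  s=get_state();print("cap in tool mm",(rq(s["orientation"]).inv().apply(q.x-s["tcp_pos"])*1000).round(1))
t=get_state();Rt=rq(t["orientation"]);print(proj("wrist",[t["tcp_pos"]+Rt.apply([0,y,-.03]) for y in(-.04,0,.04)]).round(0).tolist())
E
```

```text
1.3 [ 0.5554 -0.0926  0.1427] 0.6148
scene 0.864
side 0.731
wrist 0.948
cap in tool mm [  1.   -0.3 -10.2]
1.42 [ 0.5554 -0.093   0.1425] 0.5979
scene 0.86
side 0.721
wrist 0.955
cap in tool mm [ 0.8 -0.2 -9.8]
1.5 [ 0.5557 -0.0922  0.1426] 0.6084
scene 0.842
side 0.751
wrist 0.95
cap in tool mm [  1.3   0.1 -10.4]
[[168.0, 288.0], [256.0, 288.0], [344.0, 288.0]]
```

Call:
send_rows --series '[0.1,0,0.4,0,0,0,1,0.1,0,0.4,0,0,0,0.6,0.1,0,0.4,0,0,0,0.4,0.1,0,0.4,0,0,0,0.4,0.1,0,0.4,0,0,0,0.4,0.1,0,0.4,0,0,0,0.4,0.1,0,0.4,0,0,0,0.4,0.1,0,0.4,0,0,0,0.4]' --newtons 60

```text
clock: 2.82
tcp_pos: [0.554, -0.0991, 0.1291]
orientation: [0.156, 0.69, 0.676, -0.208]
wrist_force: [-0.9, 3.6, 4.1]
finger_gap: 0.0463
```

```bash
cat > st.py <<'E'
from h import *
s=get_state();R0=rq(s["orientation"]);print(s["clock"],s["joint_pos"].round(2),s["tcp_pos"].round(4),"F tool",R0.inv().apply(s["wrist_force"]).round(1),"T tool",R0.inv().apply(s["ft_torque"]).round(2),s["finger_gap"].round(4),"-z",(-R0.as_matrix()[:,2]).round(3))
E
python3 st.py
```

```text
Traceback (most recent call last):
  File "st.py", line 2, in <module>
    s=get_state();R0=rq(s["orientation"]);print(s["clock"],s["joint_pos"].round(2),s["tcp_pos"].round(4),"F tool",R0.inv().apply(s["wrist_force"]).round(1),"T tool",R0.inv().apply(s["ft_torque"]).round(2),s["finger_gap"].round(4),"-z",(-R0.as_matrix()[:,2]).round(3))
                                                                                                                                                                                                             ^^^^^^^^^^^^^^^^^^^^^
AttributeError: 'float' object has no attribute 'round'
```

Call:
send_rows --series '[0,0,0.2,0,0,0,0.4,0,0,0.4,0,0,0,0.4,0,0,0.5,0,0,0,0.4,0,0,0.5,0,0,0,0.4,0,0,0.5,0,0,0,0.4]'

```text
clock: 3.23
tcp_pos: [0.5537, -0.1015, 0.1249]
orientation: [0.156, 0.69, 0.676, -0.207]
wrist_force: [-0.8, 6.1, 8.0]
finger_gap: 0.0467
```

```bash
sed -i 's/s\["finger_gap"\].round(4)/round(s["finger_gap"],4)/' st.py; python3 st.py
```

```text
3.2333 [-0.06  0.42 -0.18  1.03 -0.52  1.55] [ 0.5537 -0.1015  0.1249] F tool [ 1.3 -1.6 -9.9] T tool [ 0.24  0.76 -0.02] 0.0467 -z [0.075 0.496 0.865]
```

Call:
send_rows --series '[0,0,0.15,0,0,0,0.4,0,0,0.15,0,0,0,0.4,0,0,0.15,0,0,0,0.4]'

```text
clock: 3.48
tcp_pos: [0.5537, -0.102, 0.1241]
orientation: [0.156, 0.689, 0.676, -0.207]
wrist_force: [-0.6, 8.1, 10.2]
finger_gap: 0.0465
```

```bash
python3 st.py
```

```text
3.4833 [-0.06  0.42 -0.18  1.03 -0.52  1.55] [ 0.5537 -0.102   0.1241] F tool [  2.   -1.5 -12.8] T tool [ 0.4   0.83 -0.05] 0.0465 -z [0.074 0.496 0.865]
```

Call:
send_rows --series '[0,0,0,0,0,-5,0.4,0,0,0,0,0,-11,0.4,0,0,0,0,0,-17,0.4,0,0,0,0,0,-23,0.4,0,0,0,0,0,-29,0.4,0,0,0,0,0,-32,0.4,0,0,0,0,0,-32,0.4]'

```text
clock: 4.07
tcp_pos: [0.5542, -0.1021, 0.1241]
orientation: [0.093, 0.476, 0.841, -0.242]
wrist_force: [0.1, 8.1, 8.1]
finger_gap: 0.0465
```

```bash
python3 st.py; python3 - <<'E'
from h import *
cv2.imwrite("pics/w3.png",read_camera("wrist"))
E
```

```text
4.0667 [-0.06  0.42 -0.18  1.03 -0.52  0.99] [ 0.5542 -0.1021  0.1241] F tool [  3.   1. -11.] T tool [-0.29  0.74 -0.14] 0.0465 -z [0.073 0.496 0.865]
```

View pics/w3.png

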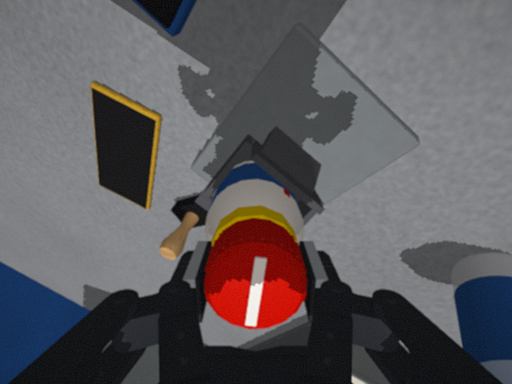

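The bar holds its angle in the wrist image, running (262,258) to (250,325), so the cap is turning with the gripper. The pads grip only the red cap, not the collar.

Call:
send_rows --series '[0,0,0,0,0,-6,0.4,0,0,0,0,0,-12,0.4,0,0,0,0,0,-18,0.4,0,0,0,0,0,-24,0.4,0,0,0,0,0,-30,0.4,0,0,0,0,0,-33,0.4,0,0,0,0,0,-33,0.4]'

```text
clock: 4.7
tcp_pos: [0.5539, -0.1022, 0.1242]
orientation: [0.021, 0.217, 0.941, -0.259]
wrist_force: [-0.4, 7.4, 10.7]
finger_gap: 0.0468
```

```bash
python3 st.py
```

```text
4.7 [-0.06  0.42 -0.18  1.03 -0.52  0.41] [ 0.5539 -0.1022  0.1242] F tool [  1.7   0.4 -12.9] T tool [-0.49  0.53 -0.1 ] 0.0468 -z [0.074 0.496 0.865]
```

Call:
send_rows --series '[0,0,0,0,0,-5,0.4,0,0,0,0,0,-9,0.4,0,0,0,0,0,-10,0.4,0,0,0,0,0,-10,0.4]'

```text
clock: 5.03
tcp_pos: [0.554, -0.1024, 0.1243]
orientation: [-0.002, 0.135, 0.956, -0.26]
wrist_force: [-0.5, 7.2, 11.1]
finger_gap: 0.0471
```

```bash
python3 st.py
```

```text
5.0333 [-0.06  0.42 -0.18  1.03 -0.52  0.24] [ 0.554  -0.1024  0.1243] F tool [  1.6   0.3 -13.1] T tool [-0.48  0.48  0.07] 0.0471 -z [0.074 0.496 0.865]
```

Call:
send_rows --series '[0,0,-0.4,0,0,0,0.4,0,0,-1,0,0,0,0.4,0,0,-1.6,0,0,0,0.4,0,0,-2.2,0,0,0,0.4,0,0,-2.5,0,0,0,0.4,0,0,-2.5,0,0,0,0.4]'

```text
clock: 5.53
tcp_pos: [0.555, -0.0901, 0.1448]
orientation: [-0.003, 0.135, 0.956, -0.26]
wrist_force: [0.0, 0.4, -0.1]
finger_gap: 0.0466
```

```bash
python3 st.py; python3 - <<'E'
from h import *
cv2.imwrite("pics/w4.png",read_camera("wrist"))
E
```

```text
5.5333 [-0.04  0.41 -0.14  1.09 -0.52  0.26] [ 0.555  -0.0901  0.1448] F tool [ 0.1  0.4 -0.1] T tool [-0.51  0.1  -0.02] 0.0466 -z [0.076 0.496 0.865]
```

View pics/w4.png

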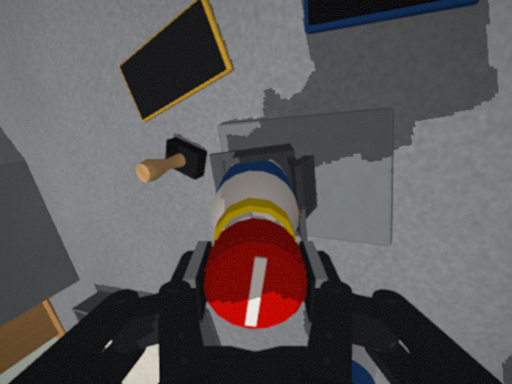

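The cap is off. It is unchanged in the hand, a gap to the yellow collar shows at (253,220), and the forces are near zero. I'll keep drawing it straight out.

Call:
send_rows --series '[0,0,-1,0,0,0,0.4,0,0,-2,0,0,0,0.4,0,0,-3,0,0,0,0.4,0,0,-4,0,0,0,0.4,0,0,-5,0,0,0,0.4,0,0,-6,0,0,0,0.4,0,0,-7.5,0,0,0,0.4,0,0,-9,0,0,0,0.4,0,0,-9,0,0,0,0.4]'

```text
clock: 6.33
tcp_pos: [0.5629, -0.045, 0.2243]
orientation: [-0.002, 0.135, 0.956, -0.26]
wrist_force: [0.9, -0.2, 0.3]
finger_gap: 0.0463
```

```bash
python3 st.py; python3 - <<'E'
from h import *
a=axis(1.42)
# ring centre from both cameras
o=[ray("scene",[(349.2,245.4)]),ray("side",[(229.8,167.4)])];r=tri([(x,d[0]) for x,d in o]);print("ring tri",r.round(4))
for n,uv in(("scene",(349.2,245.4)),("side",(229.8,167.4))):
    p,d=ray(n,[uv]);print((p+d[0]*(.11-p[2])/d[0][2]).round(4))
s=get_state();Rt=rq(s["orientation"]);z=-Rt.as_matrix()[:,2]
tilt=R.align_vectors([[0,0,1]],[z])[0]; T=tilt*Rt
for p in([.562,.311,.30],):delta(p,T)
E
```

```text
6.3333 [ 0.04  0.4   0.05  1.33 -0.52  0.35] [ 0.5629 -0.045   0.2243] F tool [-1.  -0.  -0.2] T tool [-0.52  0.01  0.05] 0.0463 -z [0.073 0.496 0.865]
ring tri [0.5653 0.3179 0.1087]
[0.5673 0.3173 0.11  ]
[0.5639 0.3173 0.11  ]
shift cm [  8.83  25.7  -24.21] rot [-29.84   4.04   0.  ]
```

```bash
python3 - <<'E'
from h import *
s=get_state();Rt=rq(s["orientation"]);z=-Rt.as_matrix()[:,2]
T=R.align_vectors([[0,0,1]],[z])[0]*Rt
p0=s["tcp_pos"]
for p in(p0+[0,0,.05],[.5655,.05,.27],[.5655,.3175,.27]):delta(p,T)
print(T.as_matrix().round(3))
E
```

```text
shift cm [-0.34 -2.49 -4.33] rot [-29.84   4.04   0.  ]
shift cm [ 1.91  5.66 -8.69] rot [-29.84   4.04   0.  ]
shift cm [  8.86  27.82 -21.96] rot [-29.84   4.04   0.  ]
[[-0.961  0.278  0.   ]
 [ 0.278  0.961 -0.   ]
 [-0.     0.    -1.   ]]
```

Call:
send_rows --series '[-0.3,-2,-3,-3,0.4,0,0.4,0,0.5,-6,-9,1.2,0,0.4,1.2,3,-7.5,-15,2,0,0.4,1.9,5.7,-8.7,-21,2.8,0,0.4,2.6,8.3,-10.3,-27,3.6,0,0.4,3.5,11,-12,-29.8,4,0,0.4,4.4,14,-13.7,-29.8,4,0,0.4,5.3,17,-15.5,-29.8,4,0,0.4,6.2,20,-17.2,-29.8,4,0,0.4,7.1,22.5,-18.8,-29.8,4,0,0.4]'

```text
clock: 7.17
tcp_pos: [0.5655, 0.2537, 0.2669]
orientation: [-0.002, 0.141, 0.99, -0.001]
wrist_force: [0.4, 0.1, -0.5]
finger_gap: 0.0466
```

```bash
python3 st.py; python3 - <<'E'
from h import *
s=get_state();z=[0,0,-1];Rt=rq(s["orientation"]);T=R.align_vectors([[0,0,1]],[-Rt.as_matrix()[:,2]])[0]*Rt
delta([.5655,.3175,.25],T)
E
```

```text
7.1667 [ 0.29  0.4   0.26  1.43 -0.    0.57] [0.5655 0.2537 0.2669] F tool [-0.4  0.2  0.5] T tool [ 0.01 -0.07  0.04] 0.0466 -z [0.004 0.001 1.   ]
shift cm [1.78 6.13 1.68] rot [-0.13 -0.18 -0.  ]
```

Call:
send_rows --series '[0.9,3.1,0.8,-0.1,-0.2,0,0.4,1.8,6.1,1.7,-0.1,-0.2,0,0.4,1.8,6.1,1.7,-0.1,-0.2,0,0.4,1.8,6.1,1.7,-0.1,-0.2,0,0.4,1.8,6.1,1.7,-0.1,-0.2,0,0.4]'

```text
clock: 7.58
tcp_pos: [0.5652, 0.3155, 0.2502]
orientation: [0.0, 0.141, 0.99, -0.001]
wrist_force: [-0.3, 0.7, -1.0]
finger_gap: 0.046
```

```bash
python3 st.py; python3 - <<'E'
from h import *
ims={}
t=get_state()["tcp_pos"]
for n in("scene","side","wrist"): ims[n]=read_camera(n);cv2.imwrite(f"pics/{n}5.png",ims[n]);print(n,"tcp",proj(n,[t]).round(1),"ring",proj(n,[[.5655,.3175,.11]]).round(1),"tip guess",proj(n,[t-[0,0,.061]]).round(1))
c=lambda im,x,y,w,h:cv2.resize(im[y:y+h,x:x+w],(400,600),interpolation=cv2.INTER_CUBIC)
cv2.imwrite("pics/m5.png",np.hstack([c(ims["scene"],305,160,80,120),c(ims["side"],190,80,80,120)]))
E
```

```text
7.5833 [ 0.39  0.46  0.31  1.42 -0.    0.67] [0.5652 0.3155 0.2502] F tool [0.5 0.6 1. ] T tool [0.02 0.02 0.02] 0.046 -z [-0.     0.001  1.   ]
scene tcp [[360.5 208.4]] ring [[349.5 244.9]] tip guess [[355.  225.3]]
side tcp [[228.5 126.9]] ring [[230.2 167.2]] tip guess [[229.4 145.1]]
wrist tcp [[255.5 251.6]] ring [[257.4 180.8]] tip guess [[255.4 210.5]]
```

View pics/m5.png

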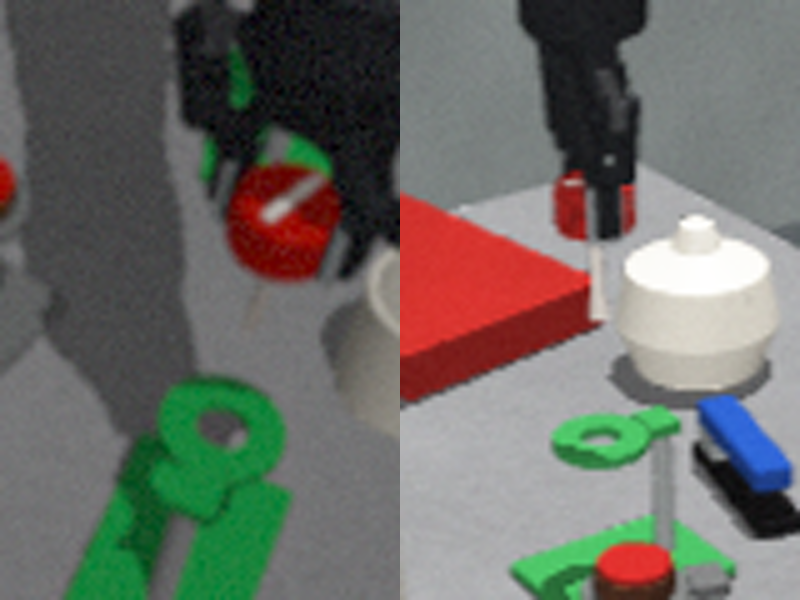

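View pics/wrist5.png

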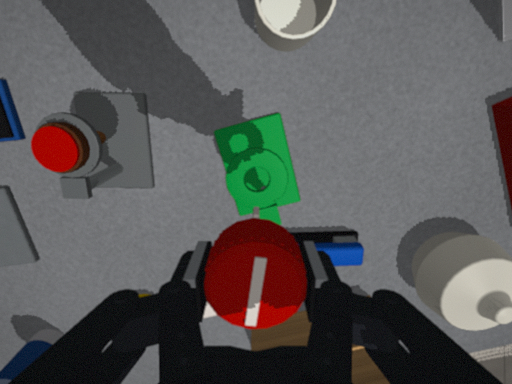

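The wand tip shows at scene (355,224) and side (229.6,143.6), as predicted. The ring hole is at wrist (258,179), scene (349.4,245.7) and side (230.4,167.5).

```bash
python3 - <<'E'
from h import *
f=lambda n,uv:(lambda o,d:(o,d[0]))(*ray(n,[uv]))
obs=[f("scene",(349.4,245.7)),f("side",(230.4,167.5)),f("wrist",(258.2,179))]
print("ring",tri(obs).round(4),[(o+d*(.11-o[2])/d[2]).round(4).tolist() for o,d in obs])
tip=tri([f("scene",(355,224.4)),f("side",(229.6,143.6))]);t=get_state()["tcp_pos"];print("tip-tcp",(tip-t).round(4))
r=np.mean([(o+d*(.11-o[2])/d[2]) for o,d in obs],0);T=rq(get_state()["orientation"])
delta([*r[:2],.25],T)
E
```

```text
ring [0.5658 0.3182 0.1078] [[0.5679, 0.318, 0.11], [0.5651, 0.3155, 0.11], [0.5639, 0.3188, 0.11]]
tip-tcp [ 0.0005  0.0003 -0.0576]
shift cm [0.1  0.25 0.16] rot [0. 0. 0.]
```

Call:
send_rows --series '[0.05,0.2,2,0,0,0,0.4,0.05,0.2,4.5,0,0,0,0.4,0.05,0.2,7,0,0,0,0.4,0.05,0.2,9,0,0,0,0.4,0.05,0.2,10.5,0,0,0,0.4,0.05,0.2,12,0,0,0,0.4,0.05,0.2,13,0,0,0,0.4,0.05,0.2,13.5,0,0,0,0.4,0.05,0.2,13.5,0,0,0,0.4]'

```text
clock: 8.48
tcp_pos: [0.5654, 0.3172, 0.1156]
orientation: [0.0, 0.141, 0.99, -0.0]
wrist_force: [-0.3, -0.0, -0.3]
finger_gap: 0.0466
```

```bash
python3 st.py; python3 - <<'E'
from h import *
ims={}
for n in("scene","side"): ims[n]=read_camera(n)
c=lambda im,x,y,w,h:cv2.resize(im[y:y+h,x:x+w],(400,400),interpolation=cv2.INTER_CUBIC)
cv2.imwrite("pics/m6.png",np.hstack([c(ims["scene"],305,200,80,80),c(ims["side"],190,120,80,80)]))
E
```

```text
8.4833 [ 0.39  0.51  0.05  1.11 -0.    0.67] [0.5654 0.3172 0.1156] F tool [ 0.2 -0.1  0.3] T tool [ 0.03 -0.03 -0.03] 0.0466 -z [-0.     0.001  1.   ]
```

View pics/m6.png

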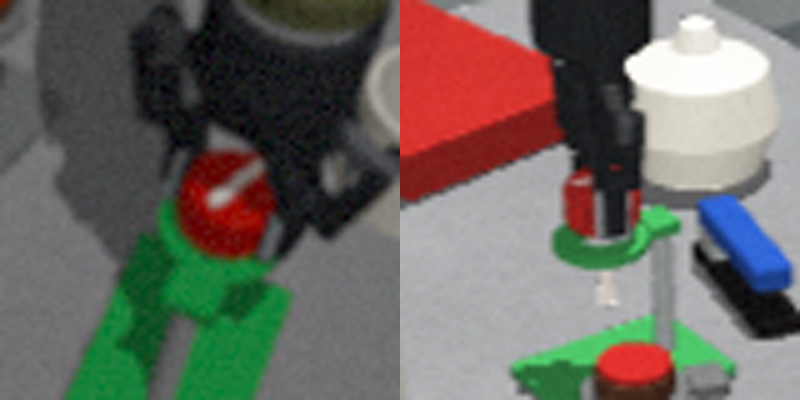

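The wand is through the green ring: the paddle hangs below it at side crop (605,288). The cap is about 1 cm above the ring. I'll lower until contact.

Call:
send_rows --series '[0,0,0.3,0,0,0,0.4,0,0,0.6,0,0,0,0.4,0,0,0.7,0,0,0,0.4,0,0,0.7,0,0,0,0.4]'

```text
clock: 8.92
tcp_pos: [0.5656, 0.3181, 0.1093]
orientation: [0.001, 0.141, 0.99, 0.0]
wrist_force: [0.2, 0.0, -0.5]
finger_gap: 0.0465
```

```bash
python3 st.py
```

```text
8.9167 [ 0.39  0.51  0.04  1.1  -0.    0.67] [0.5656 0.3181 0.1093] F tool [-0.1  0.1  0.5] T tool [-0.03 -0.02  0.01] 0.0465 -z [-0.001  0.     1.   ]
```

Call:
send_rows --series '[0,0,0.15,0,0,0,0.4,0,0,0.3,0,0,0,0.4,0,0,0.3,0,0,0,0.4,0,0,0.3,0,0,0,0.4]'

```text
clock: 9.25
tcp_pos: [0.566, 0.3183, 0.1078]
orientation: [0.001, 0.141, 0.99, 0.0]
wrist_force: [-1.2, -0.2, 5.4]
finger_gap: 0.0465
```

```bash
python3 st.py
```

```text
9.25 [ 0.39  0.51  0.04  1.09 -0.    0.67] [0.566  0.3183 0.1078] F tool [ 1.1 -0.6 -5.4] T tool [ 0.35  0.41 -0.02] 0.0465 -z [-0.003 -0.     1.   ]
```

Call:
send_rows --series '[0,0,-0.05,0,0,0,0.6,0,0,-0.05,0,0,0,0.65,0,0,-0.05,0,0,0,0.8,0,0,-0.05,0,0,0,1,0,0,-0.05,0,0,0,1,0,0,-0.05,0,0,0,1,0,0,-0.05,0,0,0,1]'

```text
clock: 9.83
tcp_pos: [0.5657, 0.3181, 0.1068]
orientation: [0.001, 0.141, 0.99, -0.0]
wrist_force: [0.0, 0.2, -0.2]
finger_gap: 0.085
```

```bash
python3 st.py
```

```text
9.8333 [ 0.39  0.51  0.04  1.09 -0.    0.67] [0.5657 0.3181 0.1068] F tool [0.  0.2 0.2] T tool [-0.05 -0.   -0.07] 0.085 -z [-0.001  0.     1.   ]
```

Call:
send_rows --series '[0,0,-0.5,0,0,0,1,0,0,-1.5,0,0,0,1,0,0,-3,0,0,0,1,0,0,-6,0,0,0,1,0,0,-9,0,0,0,1,0,0,-12,0,0,0,1,0,0,-15,0,0,0,1,0,0,-15,0,0,0,1]'

```text
clock: 10.5
tcp_pos: [0.5679, 0.3192, 0.2655]
orientation: [0.006, 0.141, 0.99, 0.003]
wrist_force: [0.4, 0.1, 0.7]
finger_gap: 0.0856
```

```bash
python3 st.py; python3 - <<'E'
from h import *
ims={}
for n in("scene","side","wrist"): ims[n]=read_camera(n);print(n,proj(n,[[.566,.318,.140],[.566,.318,.048]]).round(1).tolist())
c=lambda im,x,y,w,h:cv2.resize(im[y:y+h,x:x+w],(400,300),interpolation=cv2.INTER_CUBIC)
cv2.imwrite("pics/m7.png",np.vstack([np.hstack([c(ims["scene"],305,210,80,60),c(ims["side"],190,135,80,60)]),np.hstack([c(ims["scene"],150,120,200,150),c(ims["wrist"],0,0,512,384)])]))
E
```

```text
10.5 [ 0.39  0.45  0.34  1.44 -0.    0.67] [0.5679 0.3192 0.2655] F tool [-0.4  0.2 -0.7] T tool [-0.01 -0.02 -0.01] 0.0856 -z [-0.013 -0.004  1.   ]
scene [[351.9, 238.2], [345.2, 258.4]]
side [[229.8, 158.8], [231.0, 183.8]]
wrist [[254.5, 189.2], [254.5, 166.3]]
```

View pics/m7.png

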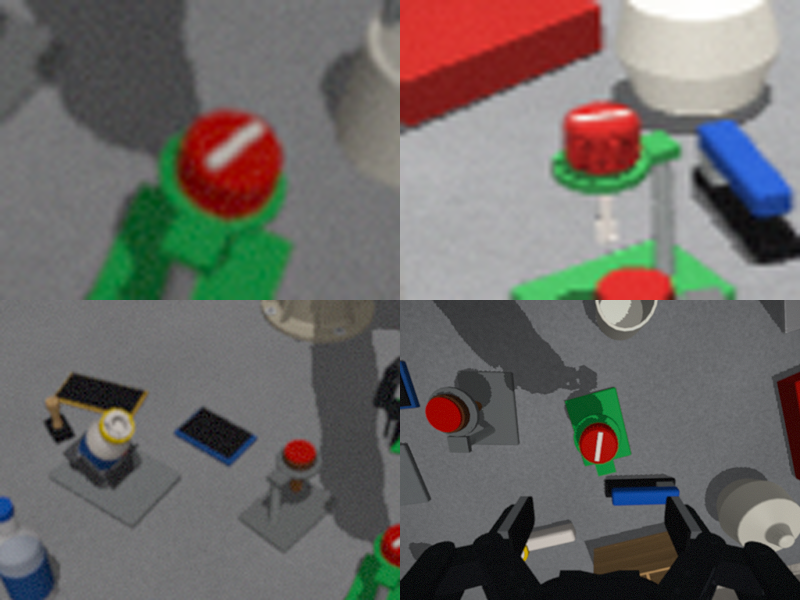

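The cap sits flat and centred on the green ring, with the wand hanging through it at side crop (605,215). The bottle is open and the stamps haven't moved. Scene top is about (351,238) against the (351.9,238.2) I predicted, so I'm handing in.

```bash
python3 -c "
from workcell import *
print(hand_in(),get_state()['clock'])"
```

```text
the job is handed in; nothing more can be done
the job is handed in; nothing more can be done
```

The cap and wand are off the bottle and hanging in the green ring farthest from the base, and the job was handed in at about 10.7 s.

- **Opening:** I pushed the cap down to about 13 N at the spring stop and turned it anticlockwise about 75°. I then drew it about 115 mm straight out along its axis.
- **Final pictures:** they show the cap flat and centred on the green ring with the wand through the hole. The bottle is open and the bystanders in view look unmoved. The gripper is open and clear, with wrist force near zero.
- **What disagreed:** the camera fits of the cap's position along its axis differed by 4–5 mm, so I found the spring stop and the ring by feel. I felt no clear torque rise at the end of the turn, so the 75° stop is not confirmed, though the cap came off freely.

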